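# Seat the hitch ball, release the latch and hold the coupler raised

### The arm

A 7-joint arm with a two-finger parallel gripper is mounted at the origin on the work surface; the furniture and walls round the work are solid. World frame = base frame: x ahead of the robot, y to its left, z up, the work surface at z = 0. Lengths are in mm, angles in rad, forces in N, time in s.
With the tool pointing down it reaches from about 400 to 875 mm from the base axis. Payload 4.4 kg.
Tool frame: the origin (TCP) lies at the very end of the fingers, on their centre line; the grasp point (between the pads) lies 19 mm behind it; z points along the fingers, y is the line along which they close (so a half turn about z gives the same grasp; the last joint's range is limited). The gripper opens to 85 mm and grips with 20 to 120 N. Pads are 22 mm wide; open, the fingers measure 114 mm over their backs; the gripper's body (76 mm by 85 mm) begins 54 mm behind the grasp point. The pads swing forward as they close: fully open they stand 13 mm farther back than shut.
Start: joints at [1.25, 0.628, 0.038, 1.517, -0.027, 0.996, -0.02], TCP at [163.862, -629.021, 199.213] pointing down, gripper open.
Joint ranges: [-3.06, 3.06], [-0.37, 2.12], [-1.25, 1.32], [0.18, 2.47], [-1.1, 4.24], [0.23, 1.98], [-2.94, 2.94]. Speed limits (rad/s): [2.57, 2.57, 3.14, 3.14, 3.14, 3.14, 3.14].

### API

Orientations are given as [roll, pitch, yaw] about the fixed x, y, z axes, in that order (R = Rz(yaw) Ry(pitch) Rx(roll)).
In Python, from cell import sensors, get_image, camera_params, order gives the robot as it stands.
- The arm moves only by the shell command python3 -m inch 'ROWS' [OPENING]. ROWS is JSON, a list that holds one entry, the list of rows, each a list of 4 numbers: the shift along the tool's x, y, z in cm, then the turn about the tool's z in degrees. A call has 1 to 8 rows; each row is the pose to reach, as a shift and turn from the pose commanded when the call began, along the tool's axes at that moment; what a row does not reach only later rows make up. A row lasts 1/12 s, in which the tool goes at most 41.7 mm and 7.16 degrees, less where a joint would pass 70% of its speed; a pose out of reach is approached as far as the arm can. A call with a gripper value outside its range is refused whole. OPENING is the finger opening in cm, from 0 to 8.54, set as the call begins (- or left out, the last holds). The fingers move at their own pace and stop on an object; the grip force is fixed at half the most. Time passes only in rows, so rows that repeat a pose let the fingers close. It gives the time, the measured TCP pose, the force, the opening and the grip force at its end, in the units of the state.
- sensors.read_state(): the state, without advancing time (a new reading comes with each control period).
- get_image(name): name is "side" or "top" or "wrist"; returns the picture (480x640x3 uint8, blue, green, red); there is no depth.
- camera_params(name): a dict with "mtx" (3x3 intrinsics, pixels), "D" ([k1, k2, p1, p2, k3] as OpenCV has them; the pictures are not rectified), "rvec" (rotation vector, rad) and "tvec" (3), from world to camera coordinates, as OpenCV has them. Camera axes: x right, y down, z forward; pixel columns grow to the right and rows downward; lengths in mm; the calibration is good to about 2 mm. A picture is of the moment at which its call begins: read the wrist's pose just before it. camera_params takes no time and is no camera call; for the wrist camera it gives the pose at the moment of the call.
- order.finish_job(): hands the job in; it is judged then, once.
The state is a dict: "clock": time; "qpos": joint angles; "qd": joint speeds; "tau": joint torques, N m; "eef_pos": TCP position; "tool_rot": TCP orientation; "force": force on the tool from outside, world axes, zero at the start; "torque": the same for the moment, N m; "width": finger opening in mm; "gripper_force": force on a finger pad.
Only numpy, scipy, OpenCV 4.12 (cv2) and the standard library are available. Lean on these libraries where they do the work, as an engineer would, in place of code of your own. Each camera call takes 0.05 s, during which the arm holds its last target. There are 200 camera calls.

### The job

With its spring latch left shut, press the hitch coupler straight down until the ball mount under it is fully home in its bench socket. Then pull the latch sideways against its spring, towards the fixed grip block (pinch the latch tab and the block together), and with the latch pulled lift the tongue straight up off the ball, leaving the ball mount home and the loose things nearby alone. Finish while still holding the tongue, level and still above the ball, with about 6 cm of air between the ball and the underside of the coupler: do not put it down or let go.

Things in the scene. Friction and masses are not known exactly. Their poses are not given: they have to be found in the camera images.
- bench_socket: Steel socket bolted to the bench: 130 x 130 mm foot plate 8 mm thick with a 76 x 76 mm block on it, 30 mm high in all. Origin: centre of its underside, on the bench; z up. Fixed during the job; its place and yaw differ from start to start. The ball stands upright above its centre.
- ball_mount (a joint): How far the ball mount (72 x 72 x 8 mm flange, shank below, ball above) is pressed down into the bench socket, m: 0 = 10 mm proud as found, 0.010 = fully home at a hard stop. Moves stiffly (press with about 10 N) and stays where left. Lifting the coupler with the latch shut (15 N) would pull it up again.
- ball_top (a point): Top of the 38 mm steel hitch ball, 57 mm above the underside of the mount's flange (97 mm above the bench as found, 87 mm when home). The ball has a flat underside, under which the latch tooth sits. Axes as the socket's.
- tongue: Loose hitch coupler with tongue stub, about 0.3 to 0.42 kg: 53 x 53 x 60 mm grey box open below, standing over the ball on the flange (inside 41 mm wide, 52 deep), and a 30 mm square tube to x = +150 mm, at z 21 to 51. Origin: centre of the coupler's underside, on the ball's axis; z up; the latch is pulled to +y. Must rise 50 mm to clear the ball. Centre of mass nearly below the grip point.
- press_pad (a point): Centre of the flat top (30 mm in x, 18 in y) of the dark block fixed on the coupler's roof, 15 mm to the tongue's +y of the ball's axis, 106 mm above the coupler's underside and 6 mm higher than the latch tab: press down here with shut fingers. Axes as the tongue's.
- grip_point (a point): 88 mm above the coupler's underside, midway between the outer faces of block and tab once the latch is FULLY PULLED; axes as the tongue's. Pinch along y: block face at y +17 mm; tab face at -29 at rest, -17 when pulled (46, then 34 mm apart). Centred here, open over 58 mm. Keep fingertips less than 20 mm below it: the latch bar lies 22 mm below, out to y +30 (+42 pulled).
- latch_tab (a point): Centre of the upright steel latch tab (26 mm in the tongue's x, 7 mm thick in y), facing the block across a 21 mm gap, its top 100 mm above the coupler's underside, 40 mm above the roof. Moves with the latch.
- latch (a joint): Travel of the latch towards the tongue's +y (tab towards block), m: 0 = shut, its tooth under the ball, so that the coupler cannot leave the ball; 0.012 = fully pulled, tooth clear. The spring pushes back with 4 N when shut, 8.5 N when fully pulled, and shuts it when let go.
- jar: Loose washer jar with black lid, 62 mm across, 84 mm high, standing near the socket, to be left alone. Origin: centre of its underside.
- hose_coupler: Loose air hose coupler lying on the bench, 24 x 73 x 23 mm, to be left alone. Origin: centre of its underside.
- key: Loose hex key lying on the bench, 34 x 89 x 8 mm, to be left alone. Origin: centre of its underside.
Not all that is in view belongs to the job. Several things have the shape of the bench_socket; the one meant has the colours described above.

How it is judged:
By the outcome, as a careful person would: the job done as asked, in the order asked, and still so for the second after the job is handed in, while the arm keeps its last pose, push and grip.
It also fails if it takes over 42 s, if anything falls off the work surface, if the arm or the gripper's body presses on something with over 40 N, if the wrist force passes 120 N, or if a joint passes its speed limit or range.

## Working session

There is one attempt and no reset: what is moved stays moved. The work goes in short steps, Python scripts to look and compute and a shell command to move; the robot and the scene stay as the last step left them, time stands still between calls to the robot, and variables do not carry over. Pictures are saved under pics/ and viewed, at most 10 in all, crops included, and the job is handed in when it is done.

```bash
ls; mkdir -p pics
python3 - <<'E'
from cell import sensors,get_image,camera_params
import cv2,numpy as np
s=sensors.read_state();print(s['eef_pos'],s['tool_rot'],s['width'],s['clock'])
a=get_image('side');b=get_image('top');
cv2.imwrite('pics/s0.png',a);cv2.imwrite('pics/t0.png',b)
for n in('side','top'):
  p=camera_params(n);R=cv2.Rodrigues(np.array(p['rvec'],float))[0];print(n,(-R.T@np.array(p['tvec']).ravel()).round(),R[2].round(2),np.array(p['mtx']).round(0).tolist())
E
```

```text
pics
[ 163.65168396 -628.34310207  198.29782437] [-3.13970234e+00  6.89848225e-05  2.54759463e-01] 85.53023092016159 0.0
side [326. 781. 612.] [ 0.19 -0.81 -0.56] [[438.0, 0.0, 318.0], [0.0, 438.0, 242.0], [0.0, 0.0, 1.0]]
top [ 342.   92. 1215.] [ 0.11  0.   -0.99] [[529.0, 0.0, 319.0], [0.0, 529.0, 229.0], [0.0, 0.0, 1.0]]
```

View pics/s0.png

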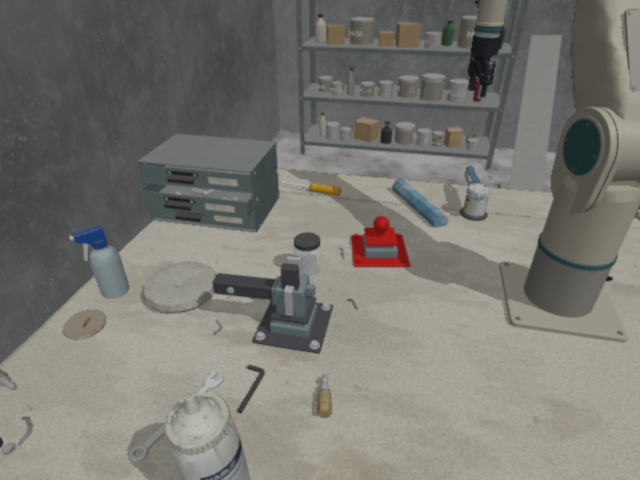

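View pics/t0.png

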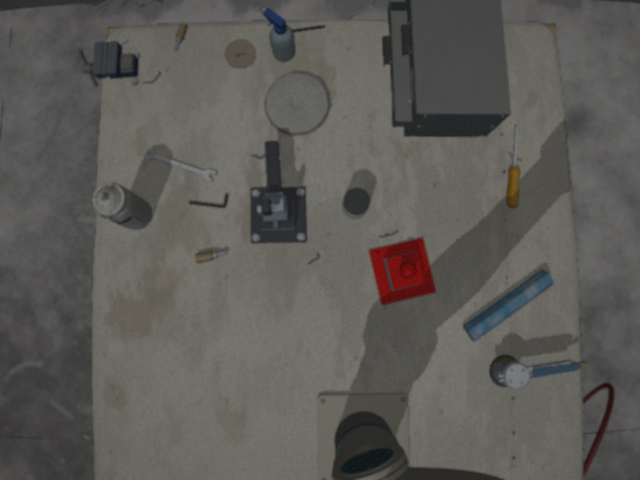

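The top picture shows the dark-footed socket with grey coupler and tongue at (278,213), and a red look-alike at (403,270). In the side picture they are at (292,320) and (380,245). Only the first has the dark/steel colours and carries a tongue, so I choose it and check it in a close crop.

```bash
cat > h.py <<'E'
import cv2,numpy as np
from cell import sensors,get_image,camera_params
def ray(p,uv):
    R=cv2.Rodrigues(np.array(p['rvec'],float))[0];t=np.array(p['tvec'],float).ravel()
    q=cv2.undistortPoints(np.array(uv,float).reshape(-1,1,2),np.array(p['mtx'],float),np.array(p['D'],float))[:,0]
    return -R.T@t,np.c_[q,np.ones(len(q))]@R
def plane(p,uv,z):
    c,d=ray(p,uv);return c+d*((z-c[2])/d[:,2])[:,None]
E
python3 - <<'E'
from h import *
b=cv2.imread('pics/t0.png');a=cv2.imread('pics/s0.png')
P=camera_params('top')
m=(b.max(2)<62).astype(np.uint8)*255
roi=np.zeros_like(m);roi[180:250,240:315]=255;m&=roi
m=cv2.morphologyEx(m,cv2.MORPH_CLOSE,np.ones((9,9)))
m=cv2.morphologyEx(m,cv2.MORPH_OPEN,np.ones((25,25)))
c=max(cv2.findContours(m,0,2)[0],key=cv2.contourArea)
box=cv2.boxPoints(cv2.minAreaRect(c));print(box.round(1).tolist())
w=plane(P,box,8);print(w.round(1),w.mean(0),np.linalg.norm(np.diff(w,axis=0),axis=1))
v=np.hstack([cv2.resize(cv2.convertScaleAbs(b[135:250,235:325],alpha=1.8),(400,511),interpolation=2),cv2.resize(a[240:360,205:299+0],(400,511),interpolation=2)])
v=np.hstack([v[:,:400],cv2.resize(a[235:355,230:340],(400,511),interpolation=2)])
cv2.imwrite('pics/c1.png',v)
E
```

```text
Traceback (most recent call last):
ValueError: max() iterable argument is empty
```

Run:
```python
from h import *
b=cv2.imread('pics/t0.png');a=cv2.imread('pics/s0.png')
P=camera_params('top')
g=b.max(2);r=g[178:252,238:318]
th,_=cv2.threshold(r,0,255,cv2.THRESH_BINARY+cv2.THRESH_OTSU)
m=np.zeros_like(g);m[178:252,238:318]=(r<th)*255
m=cv2.morphologyEx(m,cv2.MORPH_OPEN,np.ones((3,3)))
c=max(cv2.findContours(m,0,2)[0],key=cv2.contourArea)
f=np.zeros_like(m);cv2.drawContours(f,[c],-1,255,-1)
f=cv2.morphologyEx(f,cv2.MORPH_OPEN,np.ones((21,21)))
c=max(cv2.findContours(f,0,2)[0],key=cv2.contourArea)
box=cv2.boxPoints(cv2.minAreaRect(c));print(th,box.round(1).tolist())
w=plane(P,box,8);print(w.round(1),w.mean(0),np.linalg.norm(np.diff(w,axis=0),axis=1))
v=np.hstack([cv2.resize(cv2.convertScaleAbs(b[135:250,235:325],alpha=1.8),(400,511),interpolation=2),cv2.resize(a[235:355,240:334],(400,511),interpolation=2)])
cv2.imwrite('pics/c1.png',v)
```

```text
77.0 [[251.0, 187.0], [305.0, 187.0], [305.0, 242.0], [251.0, 242.0]]
[[576.8 249.7   8. ]
 [575.1 124.1   8. ]
 [447.2 125.1   8. ]
 [448.6 249.2   8. ]] [511.91466018 187.00835532   8.        ] [125.60146575 127.96782024 124.04569258]
```

View pics/c1.png

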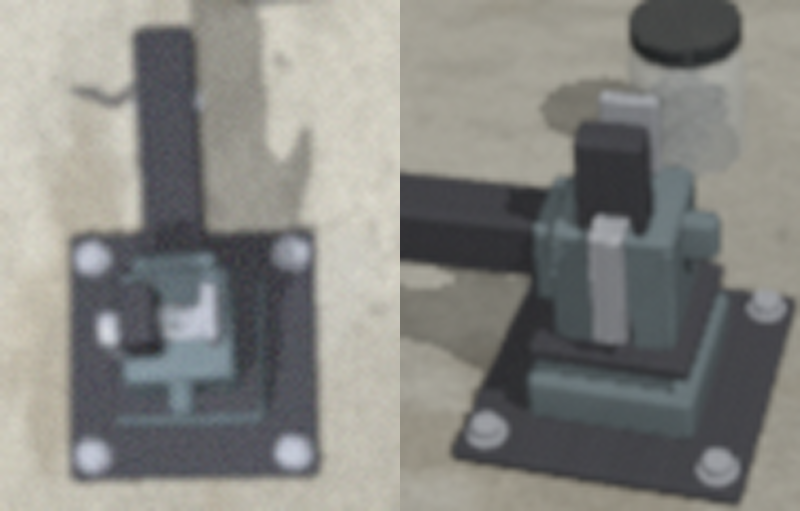

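The crop confirms it: dark plate with four bolts, grey block, and a coupler with the dark press pad (left crop ~(138,318)) and light tab ((205,310)). The tongue points to world +x and the latch pulls to world +y.

Run:
```python
from h import *
P=camera_params('top')
o=np.array([235,135]);
def pr(c,z):
    return plane(P,np.array(c)/4.444+o-.4,z)
b=pr([(93,258),(292,254),(294,453),(93,456)],13)
print(b.round(1),b.mean(0).round(1)); 
k=pr([(75,237),(313,232),(318,474),(73,480)],8);print(k.round(1),k.mean(0).round(1))
for w in(b,k):print(np.degrees([np.arctan2(*(w[i]-w[j])[[1,0]]) for i,j in((0,3),(1,2))]),np.degrees([np.arctan2(-(w[i]-w[j])[0],(w[i]-w[j])[1]) for i,j in((0,1),(3,2))]))
t=pr([(135,35),(192,33),(203,228),(144,228)],99);print('tube',t.round(1))
print('pad',pr([(138,290),(138,350)],154).round(1))
p=camera_params('wrist');s=sensors.read_state()
R=cv2.Rodrigues(np.array(p['rvec'],float))[0];c=-R.T@np.array(p['tvec']).ravel();
from scipy.spatial.transform import Rotation as Q
T=Q.from_euler('xyz',s['tool_rot']).as_matrix()
print('cam in tool',T.T@(c-s['eef_pos']),T.T@R.T)
print('tool',T.round(3).tolist())
v=T.T@(np.array([450,-330,330])-s['eef_pos']);print('via',v/10)
v=T.T@(np.array([512,187,330])-s['eef_pos']);print('goal',v/10)
```

```text
[[562.4 238.4  13. ]
 [563.1 134.8  13. ]
 [459.4 134.6  13. ]
 [459.  238.1  13. ]] [511.  186.5  13. ]
[[574.6 248.5   8. ]
 [575.6 124.    8. ]
 [448.8 122.5   8. ]
 [447.1 249.1   8. ]] [511.5 186.    8. ]
[0.1504669  0.14428567] [0.40167793 0.20215802]
[-0.26483814  0.68140404] [0.44468054 0.76233756]
tube [[657.2 207.9  99. ]
 [657.8 180.   99. ]
 [560.7 174.7  99. ]
 [561.  203.3  99. ]]
pad [[521.4 200.5 154. ]
 [493.7 200.5 154. ]]
cam in tool [  68.91805043   -1.21788614 -175.05251791] [[ 6.29249664e-04 -9.62781788e-01 -2.70279177e-01]
 [ 9.99999713e-01  4.91848461e-04  5.76095962e-04]
 [-4.21718302e-04 -2.70279462e-01  9.62781821e-01]]
tool [[0.968, 0.252, -0.0], [0.252, -0.968, 0.002], [-0.0, -0.002, -1.0]]
via [ 35.22685972 -21.68406916 -13.12481404]
goal [ 54.2572268  -70.1522901  -13.04303871]
```

```bash
python3 -m inch '[[[4,-2.5,-2,1],[8,-5,-4,2],[12,-7.5,-5.5,4],[16,-10,-7,5],[20,-12.5,-8.5,7],[24,-15,-10,9],[27,-17,-12,11],[30,-19,-13,12]]]'
python3 - <<'E'
from h import *
from scipy.spatial.transform import Rotation as Q
s=sensors.read_state();T=Q.from_euler('xyz',s['tool_rot']).as_matrix()
print((T.T@(np.array([490,187,330])-s['eef_pos'])/10).round(2),s['eef_pos'],s['tool_rot'])
E
```

```text
clock: 0.77
eef_pos: [378.6, -399.3, 314.7]
tool_rot: [-3.141, 0.0, 0.044]
force: [1.1, -0.6, 0.3]
width: 85.4
gripper_force: 0.0
[ 13.69 -58.09  -1.53] [ 378.58626289 -399.29802424  314.65243473] [-3.14146441e+00  2.82015456e-04  4.36841357e-02]
```

```bash
python3 -m inch '[[[2,-3.5,0,0],[4,-7,0,0],[6,-11,0,0],[8,-15,0,0],[10,-19,0,0],[11.5,-23,0,0],[12.5,-27,0,0],[13.5,-31,0,0]]]' && python3 -m inch '[[[0,-4,0,0],[0,-8,0,0],[0,-12,0,0],[0,-16,0,0],[0,-20,0,0],[0,-24,0,0],[0,-27,0,0],[0,-27,0,0]]]' 0.0
python3 - <<'E'
from h import *
s=sensors.read_state();print(s['eef_pos'],s['tool_rot'])
p=camera_params('wrist');a=get_image('wrist');cv2.imwrite('pics/w1.png',a);np.save('w1.npy',p,allow_pickle=True)
E
```

```text
clock: 1.43
eef_pos: [496.8, -92.2, 313.8]
tool_rot: [-3.142, 0.0, 0.045]
force: [1.0, -0.2, -0.3]
width: 85.2
gripper_force: 0.0
clock: 2.1
eef_pos: [482.6, 183.9, 313.8]
tool_rot: [-3.137, 0.001, 0.056]
force: [0.1, 0.5, 1.3]
width: -0.2
gripper_force: 0.0
[482.59046568 183.86540952 313.78443454] [-3.13659320e+00  7.94803545e-04  5.62365501e-02]
```

View pics/w1.png

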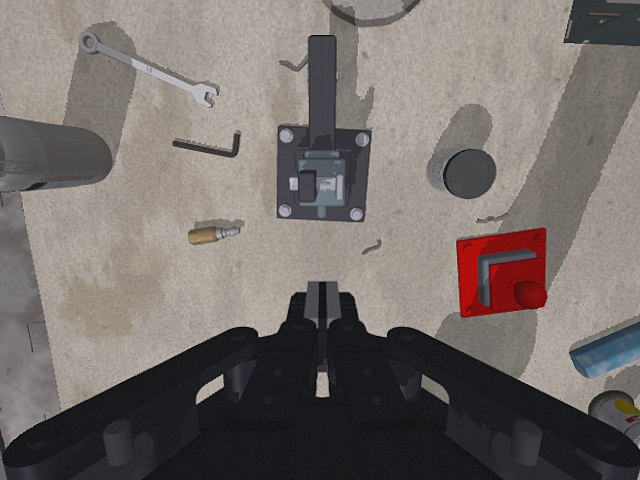

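The wrist view shows the coupler at about (322,180): dark pad (306,183), light tab (337,187), tube up to (322,38), plate bolts at (286,135), (362,139), (285,211), (356,214), and the red decoy at (503,272). I let the arm settle, then measure.

```bash
python3 -m inch '[[[0,0,0,0],[0,0,0,0],[0,0,0,0]]]'
python3 - <<'E'
from h import *
s=sensors.read_state();print(s['eef_pos'],s['tool_rot'])
p=camera_params('wrist');a=get_image('wrist');np.save('w1.npy',p,allow_pickle=True)
cv2.imwrite('pics/w2full.png',a)
cv2.imwrite('pics/w2.png',cv2.resize(a[118:228,265:385],(780,715-120),interpolation=2) if 0 else cv2.resize(a[120:220,265:385],(720,600),interpolation=2))
g=a.max(2)
# tube edges rows 50..110
L=[];
for v in range(48,110,4):
    r=cv2.GaussianBlur(g,(1,3),0)[v,285:360].astype(float);d=np.diff(r);L.append((285+d[:40].argmin()+.5,285+40+d[40:].argmax()+.5,v))
L=np.array(L);print(L[::4])
for i in(0,1):
    w=plane(p,L[:,[i,2]],99 );f=np.polyfit(w[:,0],w[:,1],1);print('edge',i,np.degrees(np.arctan(f[0])),np.polyval(f,508))
b=plane(p,[(286,135),(362,139),(285,211),(356,214)],13);print(b.round(1),b.mean(0))
E
```

```text
clock: 2.4
eef_pos: [484.7, 173.7, 313.9]
tool_rot: [3.141, 0.0, 0.043]
force: [-0.0, -0.5, -0.3]
width: 0.1
gripper_force: 0.0
[484.6983701 173.7346481 313.9481124] [3.14072602e+00 1.68256392e-04 4.25390004e-02]
[[294.5 346.5  48. ]
 [289.5 345.5  64. ]
 [295.5 346.5  80. ]
 [295.5 346.5  96. ]]
edge 0 4.535194276203657 200.42994226753353
edge 1 -2.4580979432223815 161.36197550655578
[[567.1 227.2  13. ]
 [566.4 123.5  13. ]
 [462.4 227.3  13. ]
 [462.4 124.3  13. ]] [514.59315796 175.58297656  13.        ]
```

View pics/w2.png

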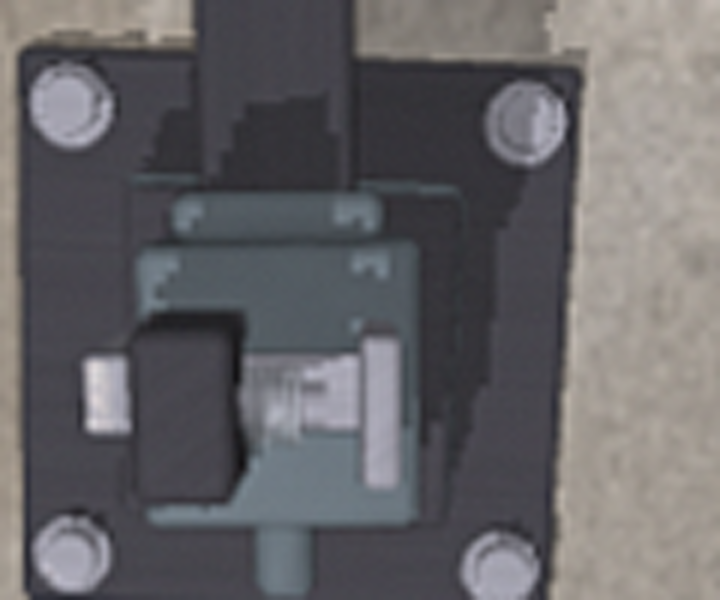

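Run:
```python
from h import *
from scipy.spatial.transform import Rotation as Q
p=np.load('w1.npy',allow_pickle=True).item();s=sensors.read_state()
f=lambda c,z:plane(p,np.array(c)/6+[264.6,119.6],z)
b=f([(70,105),(526,123),(72,553),(501,567)],13);print('bolts',b.round(1).tolist(),b.mean(0).round(1))
pl=f([(20,48),(580,68)],8);print('plate',pl.round(1).tolist())
q=f([(132,335),(132,503),(236,503)],154);print('pad',q.round(1).tolist())
t=f([(362,338),(362,490),(400,338),(400,490)],148);print('tab',t.round(1).tolist(),t.mean(0).round(1))
r=f([(138,243),(415,243),(415,525),(150,525)],108);print('roof',r.round(1).tolist(),r.mean(0).round(1))
x=plane(p,[(309.5-11+0,37)],99)
a=cv2.imread('pics/w2full.png');g=a.max(2).astype(float)
for v in(45,60,75,90,105):
    m=np.where(g[v,265:360]<75)[0]+265;w=plane(p,[(m.min(),v),(m.max()+1,v)],99);print(v,m.min(),m.max(),w.round(1)[:,:2].tolist())
print(s['eef_pos'])
```

```text
bolts [[563.8, 240.4, 13.0], [564.4, 136.7, 13.0], [460.8, 239.4, 13.0], [461.8, 135.8, 13.0]] [512.7 188.1  13. ]
plate [[575.8, 252.5, 8.0], [577.0, 124.8, 8.0]]
pad [[525.0, 211.6, 154.0], [497.2, 211.2, 154.0], [497.9, 193.7, 154.0]]
tab [[525.7, 173.6, 148.0], [500.1, 172.4, 148.0], [526.0, 167.2, 148.0], [500.4, 165.9, 148.0]] [513.  169.8 148. ]
roof [[537.9, 215.3, 108.0], [540.2, 164.1, 108.0], [487.5, 161.3, 108.0], [485.3, 212.2, 108.0]] [512.7 188.2 108. ]
45 295 322 [[653.6, 210.1], [654.9, 181.0]]
60 296 322 [[639.8, 208.7], [641.0, 180.4]]
75 296 322 [[625.6, 208.5], [626.8, 179.8]]
90 296 323 [[611.0, 208.2], [612.3, 178.1]]
105 297 322 [[596.1, 206.8], [597.4, 178.5]]
[484.71050131 173.87099812 314.0300737 ]
```

Tongue yaw is about 2.6°, the coupler axis is near (511.5,187.5) and the pad centre near (510.5,202). The tool is already at 2.4° with fingers shut. Next I move above the pad, then go down.

```bash
python3 -m inch '[[[1.4,-1.4,2,0],[2.7,-2.7,5,0],[2.7,-2.7,8,0],[2.7,-2.7,11,0],[2.7,-2.7,13.5,0],[2.7,-2.7,15,0],[2.7,-2.7,15,0],[2.7,-2.7,15,0]]]' 0 && python3 -m inch '[[[0,0,0,0],[0,0,0.3,0],[0,0,0.5,0],[0,0,0.5,0],[0,0,0.5,0]]]'
```

```text
clock: 3.12
eef_pos: [510.2, 202.7, 163.8]
tool_rot: [3.141, 0.001, 0.044]
force: [0.7, -0.2, 1.4]
width: 0.1
gripper_force: 0.0
clock: 3.53
eef_pos: [510.4, 203.7, 159.5]
tool_rot: [-3.141, -0.001, 0.045]
force: [0.4, 0.4, 0.5]
width: 0.3
gripper_force: 0.0
```

```bash
python3 -m inch '[[[0,0.1,0.2,0],[0,0.1,0.4,0],[0,0.1,0.6,0],[0,0.1,0.7,0],[0,0.1,0.7,0]]]' && python3 -m inch '[[[0,0,0.2,0],[0,0,0.3,0],[0,0,0.3,0]]]'
```

```text
clock: 3.95
eef_pos: [510.0, 202.6, 151.7]
tool_rot: [3.141, 0.001, 0.045]
force: [-0.8, -0.0, -0.4]
width: 0.0
gripper_force: 0.0
clock: 4.2
eef_pos: [510.1, 202.7, 148.8]
tool_rot: [3.141, 0.0, 0.045]
force: [0.2, -0.5, -0.4]
width: -0.2
gripper_force: 0.0
```

Run:
```python
from h import *
a=get_image('wrist');b=get_image('side')
v=np.hstack([cv2.resize(a[200:360,220:420],(400,320)),cv2.resize(b[220:348,220:380],(400,320),interpolation=2)])
cv2.imwrite('pics/p1.png',v)
```

```text
(no output)
```

View pics/p1.png

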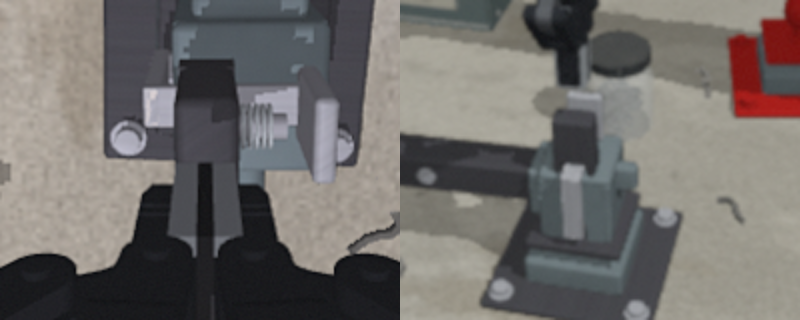

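Run:
```python
from h import *
s=sensors.read_state();print(s['eef_pos'],s['qpos'],s['force'])
for n in('side','wrist'):
    p=camera_params(n)
    pts=np.array([[510,202.6,148.8],[510,202.6,168],[510.5,202,154],[511.5,187.5,48],[510.5,211,154],[510.5,193,154],[513,169.8,148]],float)
    print(n,cv2.projectPoints(pts,np.array(p['rvec'],float),np.array(p['tvec'],float),np.array(p['mtx'],float),np.array(p['D'],float))[0][:,0].round(1).tolist())
b=get_image('side');cv2.imwrite('pics/p2.png',cv2.resize(b[215:315,240:340],(600,600),interpolation=2))
```

```text
[510.20739455 202.68025834 148.98637792] [-0.32417034  0.55092083 -0.15719218  1.85239025  0.12085326  0.74757974
 -2.07271851] [ 0.34429417 -0.14266141  0.82494043]
side [[290.5, 269.4], [290.0, 260.5], [290.1, 266.8], [294.1, 306.9], [288.7, 269.9], [291.6, 263.7], [293.8, 258.7]]
wrist [[324.4, 274.7], [324.7, 288.6], [325.6, 277.4], [341.3, 230.3], [309.2, 276.7], [342.0, 278.1], [382.8, 271.7]]
```

View pics/p2.png

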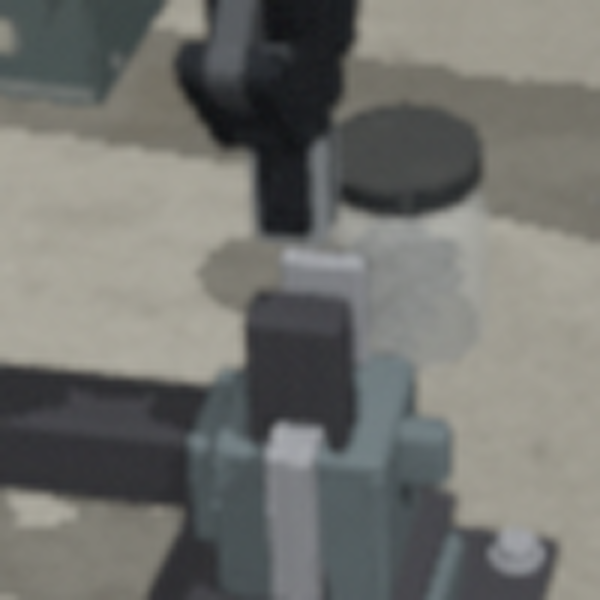

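The side view shows the finger ends at crop (285,235), about 30 mm above the pad top at (300,308). The true finger ends therefore sit above the nominal TCP. The pad is where predicted, so I go down by force feedback.

```bash
python3 -m inch '[[[0,0,0.4,0],[0,0,0.8,0],[0,0,1.2,0],[0,0,1.4,0],[0,0,1.4,0]]]' && python3 -m inch '[[[0,0,0.2,0],[0,0,0.4,0],[0,0,0.4,0]]]'&& python3 -m inch '[[[0,0,0.2,0],[0,0,0.4,0],[0,0,0.4,0]]]'
```

```text
clock: 4.77
eef_pos: [509.7, 202.5, 134.3]
tool_rot: [3.141, 0.001, 0.045]
force: [0.6, -0.4, -0.5]
width: 0.0
gripper_force: 0.0
clock: 5.02
eef_pos: [510.1, 202.6, 130.7]
tool_rot: [3.141, 0.0, 0.045]
force: [0.6, -1.2, -0.3]
width: 0.4
gripper_force: 0.0
clock: 5.27
eef_pos: [510.0, 202.6, 126.7]
tool_rot: [3.141, 0.0, 0.045]
force: [0.5, 0.1, -0.3]
width: -0.2
gripper_force: 0.0
```

```bash
for i in 1; do :; done; python3 -m inch '[[[0,0,0.2,0],[0,0,0.3,0],[0,0,0.3,0]]]' && python3 -m inch '[[[0,0,0.2,0],[0,0,0.3,0],[0,0,0.3,0]]]'
```

```text
clock: 5.52
eef_pos: [510.1, 202.6, 123.8]
tool_rot: [3.141, 0.0, 0.045]
force: [1.0, 0.6, 0.8]
width: 0.2
gripper_force: 0.0
clock: 5.77
eef_pos: [510.5, 202.9, 121.5]
tool_rot: [-3.141, -0.001, 0.045]
force: [-0.0, -0.2, 3.8]
width: 0.3
gripper_force: 2.0
```

Contact is at reported z ≈ 122, so the real finger ends are about 32 mm above the nominal TCP. Now I press.

```bash
python3 -m inch '[[[0,0,0.2,0],[0,0,0.3,0],[0,0,0.3,0]]]' && python3 -m inch '[[[0,0,0.2,0],[0,0,0.3,0],[0,0,0.3,0]]]'&& python3 -m inch '[[[0,0,0.1,0],[0,0,0.2,0],[0,0,0.2,0]]]'
```

```text
clock: 6.02
eef_pos: [510.6, 202.9, 118.8]
tool_rot: [-3.141, -0.001, 0.045]
force: [-1.5, -0.7, 5.4]
width: -0.0
gripper_force: 3.3
clock: 6.27
eef_pos: [510.6, 203.0, 115.9]
tool_rot: [-3.141, -0.001, 0.045]
force: [-1.1, -0.4, 7.0]
width: -0.0
gripper_force: 3.4
clock: 6.52
eef_pos: [510.6, 203.0, 113.9]
tool_rot: [-3.141, -0.001, 0.045]
force: [-1.8, -1.0, 6.5]
width: 0.2
gripper_force: 3.6
```

```bash
python3 -m inch '[[[0,0,0.1,0],[0,0,0.2,0],[0,0,0.2,0]]]' && python3 -m inch '[[[0,0,0.1,0],[0,0,0.1,0],[0,0,0.1,0]]]'
```

```text
clock: 6.77
eef_pos: [510.6, 202.9, 112.0]
tool_rot: [-3.141, -0.001, 0.045]
force: [0.0, -0.3, 7.7]
width: -0.0
gripper_force: 3.9
clock: 7.02
eef_pos: [510.8, 203.2, 111.9]
tool_rot: [-3.141, -0.002, 0.045]
force: [-2.7, -0.8, 14.6]
width: 0.3
gripper_force: 7.3
```

```bash
python3 -m inch '[[[0,0,0.1,0],[0,0,0.1,0],[0,0,0.1,0]]]' && python3 -m inch '[[[0,0,0.1,0],[0,0,0.1,0],[0,0,0.1,0]]]'
```

```text
clock: 7.27
eef_pos: [511.0, 203.4, 111.8]
tool_rot: [-3.141, -0.003, 0.045]
force: [-4.2, -1.7, 21.8]
width: 0.3
gripper_force: 10.8
clock: 7.52
eef_pos: [511.3, 203.6, 111.7]
tool_rot: [-3.14, -0.004, 0.045]
force: [-6.2, -1.6, 28.4]
width: 0.3
gripper_force: 14.3
```

The mount is home: about 10 mm of travel, then a hard stop at 28 N. I back off, open, and shift to the grip point at about (511.5,194).

```bash
python3 -m inch '[[[0,0,-0.5,0],[0,0,-1.5,0],[0,0,-3,0],[0.1,0.2,-4.5,0],[0.1,0.5,-5,0],[0.1,0.9,-5,0],[0.1,0.9,-5,0],[0.1,0.9,-5,0]]]' && python3 -m inch '[[[0,0,0,0],[0,0,0,0],[0,0,0,0],[0,0,0,0],[0,0,0,0]]]' 7.0
python3 - <<'E'
from h import *
s=sensors.read_state();print(s['eef_pos'],s['tool_rot'])
a=get_image('wrist');b=get_image('side')
v=np.hstack([cv2.resize(a[150:390,200:440],(400,400)),cv2.resize(b[205:305,240:340],(400,400),interpolation=2)])
cv2.imwrite('pics/g1.png',v)
E
```

```text
clock: 8.18
eef_pos: [511.1, 193.0, 157.2]
tool_rot: [3.141, 0.001, 0.045]
force: [-0.1, -0.1, -0.2]
width: 0.1
gripper_force: 0.0
clock: 8.6
eef_pos: [511.5, 193.9, 157.8]
tool_rot: [3.142, 0.0, 0.046]
force: [0.3, -0.7, 0.1]
width: 60.4
gripper_force: 0.0
[511.54317672 193.90255399 157.84545346] [3.14158195e+00 2.78388442e-04 4.55430023e-02]
```

View pics/g1.png

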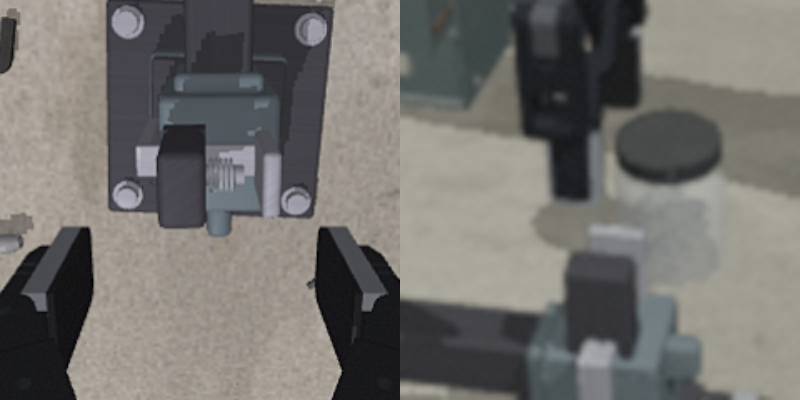

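The wrist view shows the fingers at crop x 91 and 317 straddling block and tab (158 to 281), and the pulled-grip centre (~203.5) matches the finger centre (~204). The grip is aligned, so I descend.

```bash
python3 -m inch '[[[0,0,2,0],[0,0,4,0],[0,0,5,0],[0,0,5.5,0],[0,0,5.5,0]]]' && python3 -m inch '[[[0,0,0.5,0],[0,0,1,0],[0,0,1.5,0],[0,0,2,0],[0,0,2.3,0],[0,0,2.3,0],[0,0,2.3,0]]]'
python3 - <<'E'
from h import *
s=sensors.read_state();print(s['eef_pos'],s['tool_rot'])
a=get_image('wrist');b=get_image('side')
v=np.hstack([cv2.resize(a[150:390,200:440],(400,400)),cv2.resize(b[205:305,240:340],(400,400),interpolation=2)])
cv2.imwrite('pics/g2.png',v)
E
```

```text
clock: 9.12
eef_pos: [511.0, 193.5, 102.1]
tool_rot: [3.141, 0.002, 0.045]
force: [0.5, -0.5, 0.3]
width: 70.0
gripper_force: 0.0
clock: 9.7
eef_pos: [511.6, 193.7, 79.9]
tool_rot: [3.141, 0.0, 0.045]
force: [-0.8, -0.1, 1.0]
width: 70.1
gripper_force: 0.0
[511.57007084 193.7453057   79.89288945] [3.14147567e+00 2.64387034e-04 4.53750660e-02]
```

View pics/g2.png

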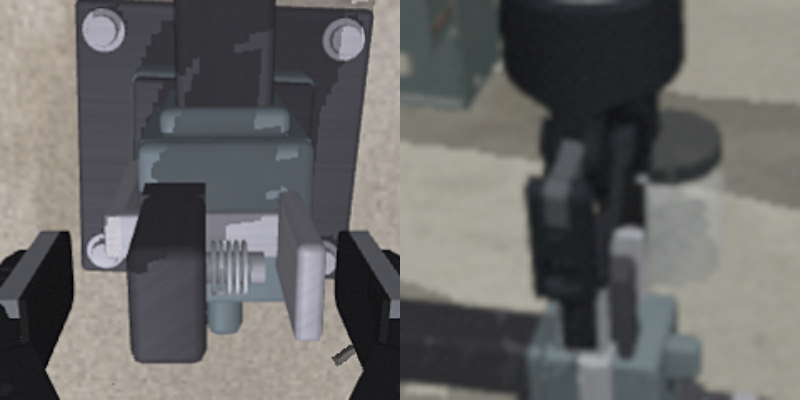

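The fingers straddle block and tab, with tips a little above the latch bar. They are about 8–10 mm higher than I want, so I go 5 mm lower and close.

```bash
python3 -m inch '[[[0,0,0.3,0],[0,0,0.5,0],[0,0,0.5,0]]]' && python3 -m inch '[[[0,0,0,0],[0,0,0,0],[0,0,0,0],[0,0,0,0],[0,0,0,0],[0,0,0,0],[0,0,0,0],[0,0,0,0]]]' 2.0 && python3 -m inch '[[[0,0,0,0],[0,0,0,0],[0,0,0,0],[0,0,0,0]]]'
```

```text
clock: 10.05
eef_pos: [511.4, 193.6, 74.7]
tool_rot: [3.141, 0.001, 0.045]
force: [-0.3, 0.1, 0.8]
width: 70.2
gripper_force: 0.0
clock: 10.72
eef_pos: [511.8, 194.6, 75.9]
tool_rot: [-3.141, -0.001, 0.046]
force: [-1.6, 0.9, 6.9]
width: 31.6
gripper_force: 59.0
clock: 11.05
eef_pos: [511.8, 194.6, 75.9]
tool_rot: [-3.141, -0.001, 0.046]
force: [-2.2, 1.4, 6.2]
width: 31.6
gripper_force: 59.0
```

Gripped: width is about 32 mm, so the latch is pulled. I lift slowly and check the force for any ball-mount drag.

```bash
python3 -m inch '[[[0,0,-0.1,0],[0,0,-0.2,0],[0,0,-0.3,0],[0,0,-0.3,0]]]' && python3 -m inch '[[[0,0,-0.1,0],[0,0,-0.2,0],[0,0,-0.3,0],[0,0,-0.3,0]]]'
```

```text
clock: 11.38
eef_pos: [511.4, 193.6, 77.8]
tool_rot: [3.141, 0.001, 0.045]
force: [0.3, 0.1, -4.7]
width: 31.8
gripper_force: 59.6
clock: 11.72
eef_pos: [511.8, 193.8, 81.2]
tool_rot: [-3.141, -0.0, 0.045]
force: [0.3, 0.6, -5.0]
width: 31.4
gripper_force: 59.7
```

```bash
python3 -m inch '[[[0,0,-0.4,0],[0,0,-0.8,0],[0,0,-1.3,0],[0,0,-1.8,0],[0,0,-2.3,0],[0,0,-2.8,0],[0,0,-3.3,0],[0,0,-3.8,0]]]' && python3 -m inch '[[[0,0,-0.5,0],[0,0,-1,0],[0,0,-1.5,0],[0,0,-2,0],[0,0,-2.5,0],[0,0,-3,0],[0,0,-3.5,0],[0,0,-4,0]]]' && python3 -m inch '[[[0,0,-0.5,0],[0,0,-1,0],[0,0,-1.5,0],[0,0,-2,0],[0,0,-2.3,0],[0,0,-2.5,0],[0,0,-2.6,0],[0,0,-2.6,0]]]' && python3 -m inch '[[[0,0,0,0],[0,0,0,0],[0,0,0,0],[0,0,0,0]]]'
python3 - <<'E'
from h import *
s=sensors.read_state();print(s['eef_pos'],s['tool_rot'],s['torque'])
a=get_image('wrist');b=get_image('side')
cv2.imwrite('pics/f_w.png',a);cv2.imwrite('pics/f_s.png',b)
v=np.hstack([cv2.resize(a[90:390,170:470],(330,330)),cv2.resize(b[190:354,210:374],(470,470),interpolation=2)[70:400]])
cv2.imwrite('pics/f1.png',np.vstack([cv2.resize(b[190:360,190:374],(650,600),interpolation=2)]))
E
```

```text
clock: 12.38
eef_pos: [511.7, 193.7, 119.7]
tool_rot: [-3.142, -0.0, 0.045]
force: [1.1, -0.5, -3.5]
width: 31.8
gripper_force: 59.8
clock: 13.05
eef_pos: [511.6, 193.7, 159.5]
tool_rot: [3.142, 0.0, 0.045]
force: [-0.3, -0.3, -3.6]
width: 31.9
gripper_force: 59.8
clock: 13.72
eef_pos: [511.7, 193.8, 185.2]
tool_rot: [-3.142, -0.0, 0.045]
force: [0.0, 0.2, -3.3]
width: 31.6
gripper_force: 59.8
clock: 14.05
eef_pos: [511.5, 193.7, 184.8]
tool_rot: [3.141, 0.0, 0.045]
force: [-0.4, -1.3, -3.9]
width: 31.5
gripper_force: 59.8
[511.54881918 193.69921438 184.84407044] [3.14146176e+00 3.36643075e-04 4.53203588e-02] [-0.02751618  0.04985585  0.01188216]
```

View pics/f1.png

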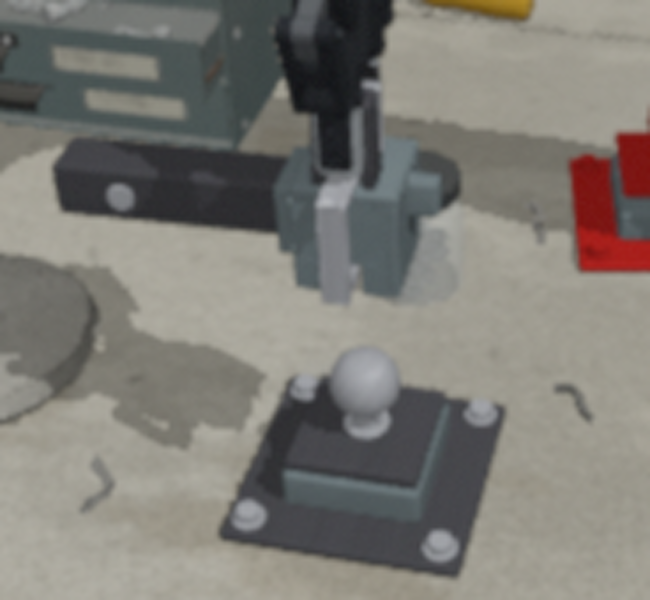

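The tongue is off and held level. The ball at crop (366,380) is seated, with its flange flush on the socket block. I check the air gap numerically.

Run:
```python
from h import *
p=camera_params('side');sc=np.array([184/650,170/600])
def z_at(c,y):
    C,d=ray(p,[np.array(c)*sc+[190,190]]);d=d[0];return (C+d*((y-C[1])/d[1])).round(1)
print('ball top',z_at((366,347),187.5-8),'corners front',z_at((395,297),214),z_at((300,287),214))
print('flange front corners',z_at((422,487),187.5+36),z_at((287,471),187.5+36))
print('tube far/near bottom',z_at((62,210),209),z_at((275,230),203.5))
```

```text
ball top [513.1 179.5  86.8] corners front [486.6 214.  151. ] [534.6 214.  149.1]
flange front corners [472.9 223.5  36.2] [546.1 223.5  32.1]
tube far/near bottom [658.3 209.  173.1] [549.  203.5 173.8]
```

The ball top is at 87 mm, so the mount is home. The gap is 60–63 mm and the tongue is level, so I hand in.

```bash
python3 -c "
from cell import order
print(order.finish_job())"
```

```text
the job is handed in; nothing more can be done
None
```

The job is handed in: the ball mount was pressed fully home (ball top measured at 87 mm), the latch was pulled, and the tongue is held level and still with 60–63 mm of air above the ball.

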